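# Open the double-latched module case

## Robot

A 6-joint arm with a two-finger parallel gripper is mounted at the origin on the work surface; the furniture and walls round the work are solid. World frame = base frame: x ahead of the robot, y to its left, z up, the work surface at z = 0. Lengths are in m, angles in rad, forces in N, time in s.
With the tool pointing down it reaches from about 0.35 to 0.775 m from the base axis. Payload 7.3 kg.
Tool frame: the origin (TCP) lies on the mounting face of the last link; the fingertips stand 178 mm ahead of it and the grasp point (between the pads) lies 159 mm ahead of it; z points along the fingers, y is the line along which they close (so a half turn about z gives the same grasp; the last joint's range is limited). The gripper opens to 92 mm and grips with 3 to 60 N. Pads are 19 mm wide; open, the fingers measure 130 mm over their backs; the gripper's body (75 mm by 190 mm) begins 47 mm behind the grasp point.
Start: joints at [1.159, 0.342, 1.524, -0, 1.275, -0.146], TCP at [0.138, 0.507, 0.405] pointing down, gripper open.
Joint ranges: [-2.53, 2.53], [-0.77, 2.02], [0.04, 2.7], [-1, 4.14], [0.28, 2.66], [-3.11, 3.11]. Speed limits (rad/s): [2.57, 2.57, 3.14, 3.14, 3.14, 3.14].

## Interface

Orientations are given as a unit quaternion [w, x, y, z].
In Python, from plant import ctrl, imaging, workorder gives the robot as it stands.
- The arm moves only by the shell command python3 -m creep 'ROWS' [FORCE]. ROWS is JSON, a list of rows, each a list of 7 numbers: the turn, a rotation vector about the tool's x, y, z scaled (see below), then the shift along the tool's x, y, z scaled (see below), then the closure, from 0 (fully open) to 1 (shut). In form: [[wx, wy, wz, x, y, z, jaw], ...]. A call has 1 to 8 rows; each row shifts and turns the commanded pose from where the row before left it, along the tool's axes as they then stand; what a row does not reach is not made up. The controller multiplies each number of a shift by 0.12 m and each number of a turn by 180 degrees. A row lasts 1/10 s, in which the tool goes at most 50 mm and 8.59 degrees, less where a joint would pass 70% of its speed; a pose out of reach is approached as far as the arm can. A call with a number of a shift or a turn outside -1 to 1 is refused whole. A call with a gripper value outside its range is refused whole. The fingers move at their own pace and stop on an object; FORCE is the grip in N (left out, the last holds). Time passes only in rows, so rows that do not move let the fingers close. It gives the time, the measured TCP pose, the force, the opening and the grip force at its end, in the units of the state.
- ctrl.get_state(): the state, without advancing time (a new reading comes with each control period).
- imaging.get_image(name): name is "scene" or "top"; returns (picture, depth): 384x512x3 uint8, red, green, blue; 384x512 float32, m along the optical axis (not along the pixel's ray), 0 where there is no reading.
- imaging.calibration(name): a dict with "camera_matrix" (3x3 intrinsics, pixels), "D" ([k1, k2, p1, p2, k3] as OpenCV has them; the pictures are not rectified), "position" and "attitude" of the camera in the world. Camera axes: x right, y up, looking along -z (the intrinsics and any distortion apply to the point x, -y, -z); pixel columns grow to the right and rows downward; lengths in m; the calibration is good to about 2 mm. A picture is of the moment at which its call begins. calibration takes no time and is no camera call.
- workorder.hand_in(): hands the job in; it is judged then, once.
The state is a dict: "time": time; "q": joint angles; "qvel": joint speeds; "tau": joint torques, N m; "tool_pos": TCP position; "ee_rot": TCP orientation; "contact_force": force on the tool from outside, world axes, zero at the start; "moment": the same for the moment, N m; "grip_width": opening from 0.0 (shut) to 1.0 (fully open); "gripper_force": force on a finger pad.
Only numpy, scipy, OpenCV 4.12 (cv2) and the standard library are available. Lean on these libraries where they do the work, as an engineer would, in place of code of your own. Each camera call takes 0.05 s, during which the arm holds its last target. There are 200 camera calls.

## Task

Open the black module case. Its lid is held by a locking bar, and the bar is held by a press-and-slide safety catch: press the catch's grey thumb pad down until you feel it bottom (no harder: do not force it), slide it all the way from the bar while it is down, swing the bar clear of the lid towards the hinge side, then raise the lid until it stands upright and leave it open. Leave the things lying around the case where they are.

Things in the scene. Friction and masses are not known exactly. Their poses are not given: they have to be found in the camera images.
- case: Black plastic case fixed on the desk, 140 (x) x 180 (y) x 70 mm high without its lid, electronics modules inside. Origin: centre of its underside. Its front (handle) faces its own -x, which points roughly to the robot's right; lid hinge along its rear (+x) rim, bar bracket on its -y side, catch on the +y part of the lid. Directions below are the case's own.
- pad_top (a point): Centre of the dished top of the catch's grey thumb pad, 102 mm above the desk at rest, at (-29, 36) mm in the case's frame while locked. The pad is 28 (x) x 44 (y) mm; a rib 5 mm thick and 5 mm high closes the dish at each y end, 34 mm clear between them. Its x sides are open. A press of 12 to 25 N is right; more than 60 N forces it.
- catch_mid (a point): Fixed point on the lid under the middle of the pad's travel, 84 mm above the desk. The pad is sprung up (2 N plus 0.7 N per mm). Unpressed it slides to 4 mm only, where it meets a hidden wall. To pass under it, press to within 1.5 mm of the bottom stop: hidden, 5 to 9 mm down, different each time, to be felt (6 to 9 N of spring, then rigid).
- catch (a joint): How far the catch is slid along the case's +y: 0 to 0.002 locked, end stop 0.028 m, 1.5 N of friction while the pad is kept down. Its steel tongue blocks the free end of the bar up to 0.022; beyond that the bar is free and the pad springs up behind the wall and stays there by itself.
- bar_pivot (a point): On the vertical pivot axis of the locking bar, in a bracket on the case's -y side, half-way up the bar (88 mm above the desk).
- post_mid (a point): Half-way up the round black grip post on the locking bar: 14 mm diameter, 44 mm tall, foot 93 mm (on the bar) and top 137 mm above the desk, 80 mm from the pivot; while locked at (-45, -25) mm in the case's frame. The steel bar is 16 mm wide, 10 mm thick, reaches 115 mm from the pivot and lies 3 mm above the lid.
- bar (a joint): Swing of the locking bar: 0 locked, along the case's y across the lid; grows as its free end swings level towards the rear (+x), clockwise from above; at 1.57 it lies along +x beside the lid, stop at 1.75. It stays where it is left (friction 0.12 N m) and is clear of the lid from about 1.3.
- handle_mid (a point): Middle of the lid's front handle: a round steel bar 10 mm in diameter, 80 mm long, parallel to the case's y, fixed to the lid, 43 mm out in front of its edge. With the lid shut it is at (-113, 0) mm in the case's frame, 75 mm above the desk; 183 mm from the hinge line.
- lid_hinge_mid (a point): Middle of the lid's hinge line, which runs along the case's y at its rear rim: (70, 0) mm in the case's frame, 70 mm above the desk.
- lid (a joint): Opening angle of the lid: 0 shut, 1.57 upright, stop at 1.75. It is stiff (0.5 N m of friction) and stays where it is left; about 4 to 6 N at the handle raises it.
- tape_roll: Bystander: roll of brown tape lying flat, 94x92x48 mm, origin under its centre.
- label_roll: Bystander: roll of white labels, 69x69x40 mm, origin under its centre.
- tape_measure: Bystander: orange and black pocket tape measure, 36x84x62 mm, origin under its centre.
- stapler: Bystander: red stapler, 32x135x46 mm, origin under its centre.

How it is judged:
On the way, in this order (a step that is already met when the one before it is completed fails the run):
1. the catch is withdrawn (value of joint catch above 0.0225 m), for 0.2 s.
2. the locking bar is swung clear of the lid (value of joint bar above 1.3 rad and value of joint lid below 0.15 rad), for 0.2 s.
3. the lid stands open (value of joint lid above 1.25 rad), for 0.2 s.
At the end, for the whole second after the job is handed in: The catch is still withdrawn (more than 20.5 mm), the bar is swung clear (more than 1.2 rad), and the lid stands open at rest (more than 1.25 rad, about 72 degrees) (value of joint catch above 0.0205 m and value of joint bar above 1.2 rad and value of joint lid between 1.25 and 1.8 rad and velocity of joint lid between -0.05 and 0.05 rad/s); the robot touches nothing.
It fails at once if the catch pad is forced: pressed with more than 60 N (contact force between the fingers and catch above 60 N).
It fails at once if a thing lying around the case (tape roll, label roll, tape measure, stapler) is moved by more than 25 mm (distance of any of tape_roll, label_roll, tape_measure, stapler from where it was at the start of the episode above 0.025 m).
It also fails if it takes over 54 s, if anything falls off the work surface, if the arm or the gripper's body presses on something with over 40 N, if the wrist force passes 120 N, or if a joint passes its speed limit or range.

## Working session

There is one attempt and no reset: what is moved stays moved. The work goes in short steps, Python scripts to look and compute and a shell command to move; the robot and the scene stay as the last step left them, time stands still between calls to the robot, and variables do not carry over. Pictures are saved under pics/ and viewed, at most 11 in all, crops included, and the job is handed in when it is done.

```bash
ls; mkdir -p pics; python3 - <<'E'
from plant import ctrl, imaging
import cv2,numpy as np
for n in("scene","top"):
    im,d=imaging.get_image(n); cv2.imwrite(f"pics/{n}0.png",im[:,:,::-1]); np.save(f"{n}0.npy",d)
    print(n,imaging.calibration(n))
print(ctrl.get_state())
E
```

```text
pics
scene {'camera_matrix': array([[393.16649185,   0.        , 262.37586594],
       [  0.        , 393.16649185, 191.44057441],
       [  0.        ,   0.        ,   1.        ]]), 'D': array([-0.11684003,  0.        ,  0.        ,  0.        ,  0.        ]), 'position': array([-0.1360521 , -0.59006662,  0.61817338]), 'attitude': array([ 0.81117835,  0.47958685, -0.17658232, -0.28426187])}
top {'camera_matrix': array([[425.1433181 ,   0.        , 256.87128718],
       [  0.        , 425.1433181 , 188.35058805],
       [  0.        ,   0.        ,   1.        ]]), 'D': array([0.01603358, 0.        , 0.        , 0.        , 0.        ]), 'position': array([0.403144  , 0.10191647, 1.16830361]), 'attitude': array([ 0.71370446,  0.0182384 , -0.00542796, -0.70018843])}
{'time': 0.1, 'q': array([ 1.15899142e+00,  3.42670389e-01,  1.52490276e+00, -2.10988149e-05,
        1.27537143e+00, -1.45960821e-01]), 'qvel': array([-9.89561557e-04, -1.93561670e-03, -2.40498899e-03,  3.65076173e-06,
       -2.98039284e-04,  3.46305431e-04]), 'tau': array([ 1.62307097e-03, -4.31997728e+01, -2.44696999e+01,  7.19710300e-02,
        5.25754457e-02, -5.60287765e-05]), 'tool_pos': array([0.13784775, 0.50646782, 0.40411182]), 'ee_rot': array([-1.76380109e-04,  1.32527892e-01,  9.91179046e-01, -6.52624662e-04]), 'contact_force': array([0.08455756, 0.40164105, 0.04812596]), 'moment': array([ 0.00884565, -0.01730191, -0.04110257]), 'gripper_force': 0.0, 'grip_width': 1.0001126723619882}
```

View pics/top0.png

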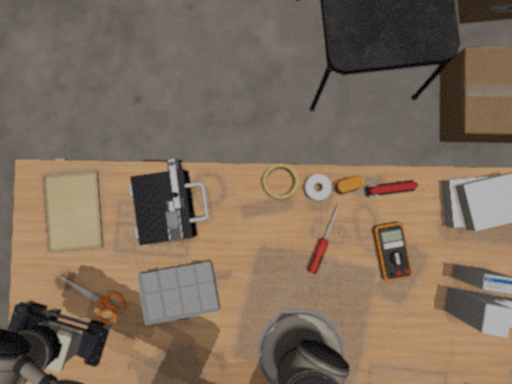

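View pics/scene0.png

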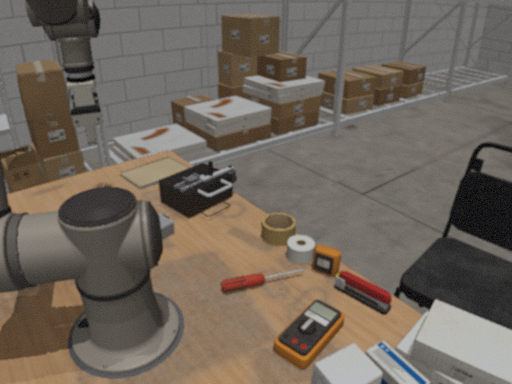

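The top view shows the case at about (165,205): handle on the right at (200,202), bar pivot at the top (175,165) and catch pad near (175,220). Next I'll zoom in and use depth to locate them.

```bash
cat > h.py <<'E'
import numpy as np,cv2
from scipy.spatial.transform import Rotation as R
from plant import ctrl, imaging
def rot(q): return R.from_quat([q[1],q[2],q[3],q[0]])
def cloud(n,d):
    c=imaging.calibration(n); h,w=d.shape
    u,v=np.meshgrid(np.arange(w),np.arange(h))
    p=cv2.undistortPoints(np.stack([u,v],-1).reshape(-1,1,2).astype(float),c['camera_matrix'],c['D']).reshape(h,w,2)
    P=np.stack([p[...,0]*d,-p[...,1]*d,-d],-1)
    return (rot(c['attitude']).apply(P.reshape(-1,3))+c['position']).reshape(h,w,3)
def pix(n,X):
    c=imaging.calibration(n)
    P=rot(c['attitude']).inv().apply(np.atleast_2d(X)-c['position'])*[1,-1,-1]
    return cv2.projectPoints(P,np.zeros(3),np.zeros(3),c['camera_matrix'],c['D'])[0].reshape(-1,2)
E
python3 - <<'E'
from h import *
d=np.load('top0.npy');P=cloud('top',d)
im=cv2.imread('pics/top0.png')
cv2.imwrite('pics/top0z.png',cv2.resize(im[150:255,120:220],None,fx=5.5,fy=5.5,interpolation=cv2.INTER_CUBIC))
np.set_printoptions(linewidth=250,precision=0,suppress=True)
print("z mm rows 156..248 step3, cols 126..212 step3")
print((P[156:250:3,126:213:3,2]*1000).astype(int))
for u,v in [(126,156),(210,156),(126,246),(210,246)]: print(u,v,P[v,u]*1000)
E
```

```text
z mm rows 156..248 step3, cols 126..212 step3
[[-747 -748 -757 -745 -760 -754 -747 -745 -748 -746 -744 -752 -751 -756 -749 -739 -748 -751 -749 -755 -750 -753 -754 -745 -749 -750 -753 -756 -754]
 [-740 -741 -748 -755 -757 -752 -751 -753 -758 -741 -749 -752 -744 -752 -753   86   84   80 -755 -751 -755 -751 -740 -751 -745 -751 -746 -749 -746]
 [   0    0   -2   -2    0    2   -2    0   -1    0   -1    0    0   -6   91   96   92   78   50 -741 -761 -746 -755 -759 -743 -751 -748 -746 -748]
 [  -3    2    0   -2    3    1   -1    0   -2   -1    0   -1   -3    1   79   96   90   82   53    2   -3   -5   -1    0   -1    1    0    0   -1]
 [  -2    0   -1   -1    0   -2    1    2   -3    1   -3    2    0   -1   82   89   93   79   57    0    2    2   -2   -4    0    1   -2    0    2]
 [  -1    0    1    0    0   -3   -2    0   -1    2    0   -1    1   78   82   89   93   83   82   75   34    1   -2    0    0    0   -1   -3   -3]
 [   1   -2    0    1    0   -1   75   79   78   79   77   80   81   81   76   92   92   79   79   79   43   -1    0   -1    1    1   -2   -1    1]
 [   0    0   77  
[... 3088 characters left out ...]
]
 [  -1    0    0   -4   76   80   78   76   84   80   76   80   81   81   82   86   77   -2   -2   -2   -3    0   -1   -1    0    0   -5   -1    1]
 [  -3    0   -1    0   -1   77   83   77   76   79    0   -2    1    3   -2    4    1   -3    1    0    4    1    0    0    0   -1   -3   -3   -4]
 [  -1 1168    0    0    0    0    0   -2 1168   -2   -2   -1   -2    0    0    1    0    0    0    1    1    1    0   -1    0    0   -4    1   -2]
 [   0    0    0    1   -1    0   -2    2    2   -2    0    0    0    0    0 1168    0   -1    0   -3    0    0   -3    2    0    0   -3   -1    2]]
126 156 [ 603.  734. -747.]
210 156 [ 610.  353. -754.]
126 246 [277. 480.  -1.]
210 246 [281. 249.  -3.]
```

View pics/top0z.png

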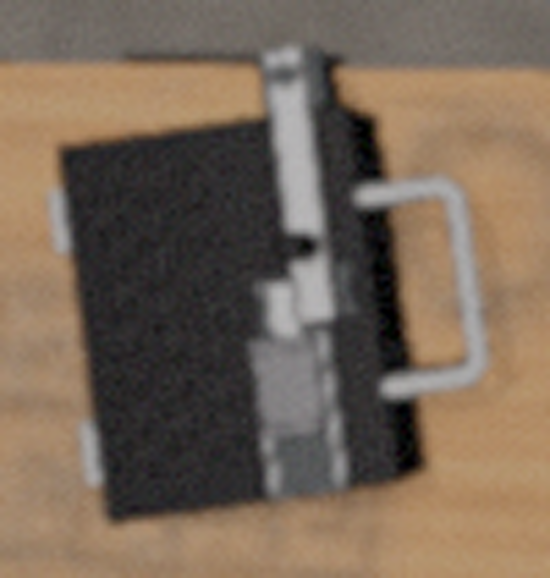

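```bash
python3 - <<'E'
from h import *
d=np.load('top0.npy');P=cloud('top',d)*1000;Z=P[...,2]
win=np.zeros(Z.shape,bool);win[156:245,126:215]=1
m=((Z>66)&(Z<115)&win).astype(np.uint8)
pts=P[(m>0)]
m2=cv2.morphologyEx(m,cv2.MORPH_OPEN,np.ones((11,11),np.uint8))
r=cv2.minAreaRect(P[(m2>0)&(Z>73)][:,:2].astype(np.float32));print("lid rect",r)
sub=np.zeros_like(win);sub[200:232,162:185]=1
pad=P[(Z>95)&(Z<112)&sub]; print('pad',len(pad),np.median(pad,0),pad.min(0),pad.max(0), cv2.minAreaRect(pad[:,:2].astype(np.float32)))
post=P[(Z>125)&(Z<150)&win];print('post',len(post),post.mean(0))
hb=np.zeros_like(win);hb[180:225,197:212]=1
H=P[hb&(Z>66)&(Z<86)];print('handle',len(H),H.mean(0),cv2.minAreaRect(H[:,:2].astype(np.float32)))
from scipy.optimize import least_squares
lc=np.array(r[0]);
src=np.array([[0,0],[-29,36],[-45,-25]],float);dst=np.array([lc,cv2.minAreaRect(pad[:,:2].astype(np.float32))[0],post.mean(0)[:2]])
def f(p):
    c,s=np.cos(p[2]),np.sin(p[2]);return (src@np.array([[c,s],[-s,c]])+p[:2]-dst).ravel()
s=least_squares(f,[*lc,1.5]);print(s.x,s.fun)
# image-like overlay
yaw=s.x[2];c,sn=np.cos(yaw),np.sin(yaw)
def W(x,y,z): return [(s.x[0]+c*x-sn*y)/1e3,(s.x[1]+sn*x+c*y)/1e3,z/1e3]
Q=[W(-70,-90,79),W(70,-90,79),W(70,90,79),W(-70,90,79),W(-29,36,102),W(-43,14,107),W(-15,58,107),W(-45,-25,137),W(-113,0,75),W(-113,40,75),W(-113,-40,75),W(-45,-105,96)]
im=cv2.imread('pics/top0.png')
im=cv2.resize(im[150:255,120:220],None,fx=5.5,fy=5.5,interpolation=cv2.INTER_CUBIC)
for u,v in (pix('top',Q)-[119.5,149.5])*5.5: cv2.circle(im,(int(u),int(v)),3,(0,255,0),-1)
cv2.imwrite('pics/fit.png',im)
E
```

```text
lid rect ((399.1185302734375, 372.5950622558594), (203.5731658935547, 145.11058044433594), 10.089824676513672)
pad 210 [356.34177377 333.44787464 102.02167558] [332.59413593 316.44039752  95.21746589] [400.20187304 350.43296107 111.54312456] ((366.4870910644531, 333.6024475097656), (67.63257598876953, 33.47922897338867), 0.8542628288269043)
post 29 [419.45894673 328.3252959  134.88591154]
handle 187 [401.23259985 259.59847006  78.20202629] ((403.2082824707031, 261.58599853515625), (100.66570281982422, 29.004592895507812), 1.4015930891036987)
[396.27798113 369.74696263   1.66795916] [-2.84054915 -2.84809963 -3.22602165  3.78893537  6.0665708  -0.94083573]
```

View pics/fit.png

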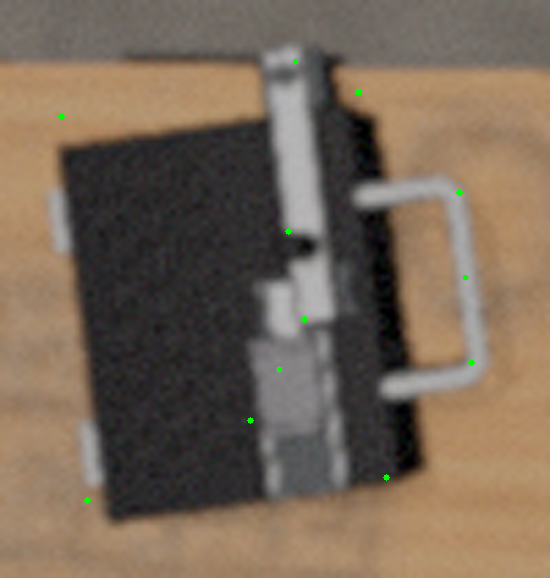

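```bash
cat > fit.py <<'E'
from h import *
from scipy.optimize import least_squares
M=np.array([[-43,14,107],[-15,14,107],[-15,58,107],[-43,58,107],[-113,-37,79],[-113,37,79],[70,-90,80],[70,90,80],[-45,-25,137],[-45,-105,96]],float)
px=np.array([[310,340],[248,342],[262,432],[325,430],[457,192],[478,362],[62,148],[110,520],[302,243],[287,72]],float)
def W(p,X):
    X=np.atleast_2d(X); return R.from_euler('z',p[2]).apply(X/1e3)+[p[0],p[1],0]
if __name__=='__main__':
    f=lambda p:((pix('top',W(p,M))-[119.5,149.5])*5.5-px).ravel()
    s=least_squares(f,[.396,.37,1.67],loss='soft_l1',f_scale=6)
    print(s.x);print(f(s.x).reshape(-1,2).round(0))
    Q=np.vstack([M,[[-29,36,102],[-70,-90,80],[-70,90,80]]])
    im=cv2.imread('pics/top0.png');im=cv2.resize(im[150:255,120:220],None,fx=5.5,fy=5.5,interpolation=cv2.INTER_CUBIC)
    for u,v in (pix('top',W(s.x,Q))-[119.5,149.5])*5.5: cv2.circle(im,(int(u),int(v)),3,(0,255,0),-1)
    sc=cv2.imread('pics/scene0.png');sc=cv2.resize(sc[155:220,150:245],None,fx=8,fy=8,interpolation=cv2.INTER_CUBIC)
    for u,v in (pix('scene',W(s.x,Q))-[149.5,154.5])*8: cv2.circle(sc,(int(u),int(v)),3,(0,255,0),-1)
    cv2.imwrite('pics/fit2.png',cv2.resize(np.vstack([cv2.copyMakeBorder(im,0,0,0,760-550,0),sc]),(560,805))[:600] if 0 else sc)
E
python3 fit.py
```

```text
[0.38832529 0.36650596 1.72714809]
[[  3.  -9.]
 [  4.  -2.]
 [  2.   4.]
 [  0.  -3.]
 [  2.  10.]
 [  2.  -3.]
 [ -5.  -5.]
 [ -5.   6.]
 [-10.   1.]
 [  1.   2.]]
```

View pics/fit2.png

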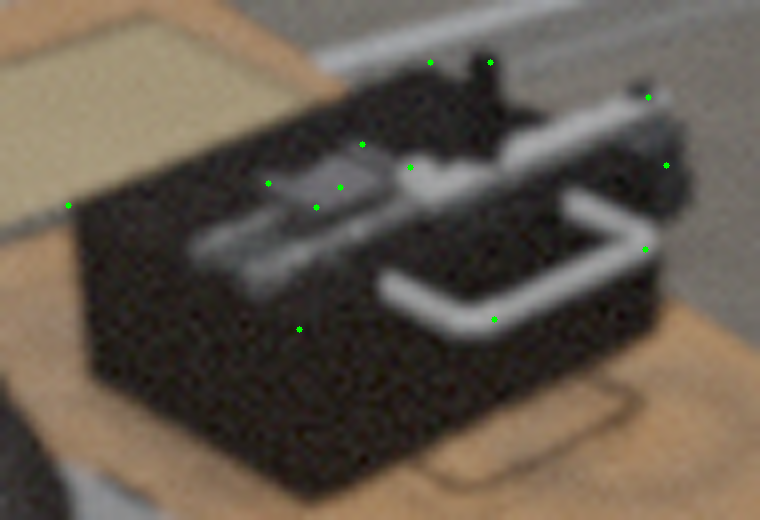

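The projected model points land on the case, bar, pad and handle in both views, to within 2–3 mm. Pose: (0.388, 0.3665), yaw 1.727. Next: turn the tool, shut the jaws and go above the pad.

```bash
cat > to.py <<'E'
# python3 to.py cx cy z_grasp_or_tip off(0.159/0.178) case_yaw_offset_deg : what remains, tool units
import sys
from h import *; from fit import W
p=[0.38833,0.36651,1.72715]
cx,cy,z,off,a=map(float,sys.argv[1:6])
s=ctrl.get_state(); Rt=rot(s['ee_rot'])
X=W(p,[cx,cy,z])[0]+[0,0,off]
yw=p[2]-np.deg2rad(a)                       # tool y direction = case x, turned clockwise by a
y=np.array([np.cos(yw),np.sin(yw),0]);zz=np.array([0,0,-1.]);G=R.from_matrix(np.c_[np.cross(y,zz),y,zz])
print('t',round(s['time'],2),'turn',((Rt.inv()*G).as_rotvec()/np.pi).round(4),'shift(after turn)',(G.inv().apply(X-s['tool_pos'])/.12).round(3),
 'mm',(G.inv().apply(X-s['tool_pos'])*1e3).round(1),'F',s['contact_force'].round(1),'w',round(s['grip_width'],3),'gf',round(s['gripper_force'],1))
E
python3 to.py -29 36 140 0.178 0; python3 -m creep '[[0,0,-0.0448,0,0,0,1],[0,0,-0.0448,0,0,0,1],[0,0,-0.0448,0,0,0,1],[0,0,0,0,0,0,1]]' 20; python3 to.py -29 36 140 0.178 0
```

```text
t 0.1 turn [-4.000e-04 -1.000e-04 -1.344e-01] shift(after turn) [-1.58  -1.719  0.718] mm [-189.6 -206.3   86.1] F [0.1 0.4 0. ] w 1.0 gf 0.0
time: 0.5
tool_pos: [0.1379, 0.5065, 0.4043]
ee_rot: [-0.0, -0.079, 0.997, -0.0]
contact_force: [0.1, 0.3, -0.3]
grip_width: 0.7
gripper_force: 0.0
t 0.5 turn [-0.0002 -0.0001  0.0004] shift(after turn) [-1.58  -1.719  0.72 ] mm [-189.6 -206.3   86.3] F [ 0.1  0.3 -0.3] w 0.7 gf 0.0
```

```bash
python3 -m creep '[[0,0,0,-0.2,-0.215,0,1],[0,0,0,-0.2,-0.215,0,1],[0,0,0,-0.2,-0.215,0,1],[0,0,0,-0.2,-0.215,0,1],[0,0,0,-0.2,-0.215,0,1],[0,0,0,-0.2,-0.215,0.1,1],[0,0,0,-0.2,-0.215,0.2,1],[0,0,0,-0.18,-0.214,0.2,1]]' >/dev/null;  python3 -m creep '[[0,0,0,0,0,0.22,1],[0,0,0,0,0,0,1],[0,0,0,0,0,0,1]]'; python3 to.py -29 36 102 0.178 0
python3 - <<'E'
from h import *
for n,(r0,r1,c0,c1) in {'scene':(140,220,140,245),'top':(150,255,120,220)}.items():
    im,d=imaging.get_image(n); 
    cv2.imwrite(f'pics/{n}1.png',cv2.resize(im[r0:r1,c0:c1,::-1],None,fx=5.5,fy=5.5,interpolation=cv2.INTER_CUBIC))
E
```

```text
time: 1.6
tool_pos: [0.3572, 0.3325, 0.3186]
ee_rot: [-0.0, -0.077, 0.997, -0.0]
contact_force: [-0.1, -0.0, 1.1]
grip_width: 0.001
gripper_force: 0.0
t 1.6 turn [-0.0001 -0.0003 -0.0007] shift(after turn) [ 0.    -0.002  0.321] mm [ 0.  -0.3 38.6] F [-0.1 -0.   1.1] w 0.001 gf 0.0
```

View pics/scene1.png

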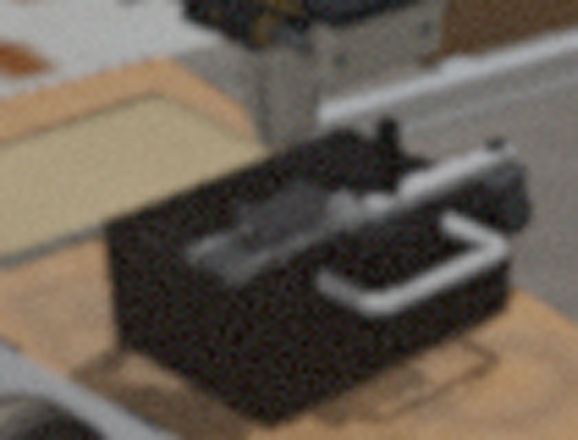

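The shut fingertips (285,140) hang over the pad (290,205). Now I'll descend to just above it and feel down.

```bash
python3 -m creep '[[0,0,0,0,0,0.1,1],[0,0,0,0,0,0.1,1],[0,0,0,0,0,0.08,1],[0,0,0,0,0,0,1]]' >/dev/null; python3 to.py -29 36 102 0.178 0;  python3 -m creep '[[0,0,0,0,0,0.025,1],[0,0,0,0,0,0.025,1],[0,0,0,0,0,0,1]]' >/dev/null; python3 to.py -29 36 102 0.178 0; python3 -m creep '[[0,0,0,0,0,0.01,1],[0,0,0,0,0,0.01,1],[0,0,0,0,0,0,1]]' >/dev/null; python3 to.py -29 36 102 0.178 0
```

```text
t 2.1 turn [-0.0001 -0.0002  0.0002] shift(after turn) [-0.003 -0.004  0.038] mm [-0.3 -0.5  4.5] F [-0.6 -0.4 -0.7] w 0.002 gf 0.0
t 2.4 turn [0.0003 0.0004 0.    ] shift(after turn) [ 0.002 -0.002 -0.008] mm [ 0.3 -0.3 -0.9] F [-0.9  1.2  2.3] w 0.004 gf 1.2
t 2.7 turn [ 0.0002  0.0003 -0.    ] shift(after turn) [ 0.002 -0.002 -0.028] mm [ 0.3 -0.3 -3.4] F [-0.5  1.8  4.4] w 0.005 gf 2.0
```

```bash
for i in 1; do python3 -m creep '[[0,0,0,0,0,0.01,1],[0,0,0,0,0,0,1],[0,0,0,0,0,0,1]]' >/dev/null; python3 to.py -29 36 102 0.178 0; python3 -m creep '[[0,0,0,0,0,0.01,1],[0,0,0,0,0,0,1],[0,0,0,0,0,0,1]]'>/dev/null; python3 to.py -29 36 102 0.178 0; done
```

```text
t 3.0 turn [0.0002 0.0003 0.    ] shift(after turn) [ 0.002 -0.002 -0.039] mm [ 0.3 -0.3 -4.6] F [-0.2  2.8  5. ] w 0.002 gf 2.4
t 3.3 turn [0.0002 0.0003 0.    ] shift(after turn) [ 0.002 -0.002 -0.048] mm [ 0.3 -0.2 -5.8] F [-0.2  2.3  6.5] w 0.006 gf 2.8
```

```bash
python3 -m creep '[[0,0,0,0,0,0.008,1],[0,0,0,0,0,0,1],[0,0,0,0,0,0,1]]' >/dev/null; python3 to.py -29 36 102 0.178 0; python3 -m creep '[[0,0,0,0,0,0.005,1],[0,0,0,0,0,0,1],[0,0,0,0,0,0,1]]'>/dev/null; python3 to.py -29 36 102 0.178 0
```

```text
t 3.6 turn [0.0002 0.0004 0.    ] shift(after turn) [ 0.002 -0.002 -0.053] mm [ 0.2 -0.2 -6.4] F [-0.4  2.1  8.9] w 0.004 gf 4.6
t 3.9 turn [0.0003 0.0005 0.    ] shift(after turn) [ 0.002 -0.002 -0.054] mm [ 0.2 -0.2 -6.5] F [-2.1  0.9 13.2] w 0.005 gf 6.6
```

It bottomed at about 6.4 mm. I'll press slightly more, then slide.

```bash
python3 -m creep '[[0,0,0,0,0,0.004,1],[0,0,0,0.02,0,0,1],[0,0,0,0.02,0,0,1],[0,0,0,0.02,0,0,1],[0,0,0,0,0,0,1]]' >/dev/null; python3 to.py -29 36 102 0.178 0; python3 -m creep '[[0,0,0,0.02,0,0,1],[0,0,0,0.02,0,0,1],[0,0,0,0.02,0,0,1],[0,0,0,0,0,0,1]]'>/dev/null; python3 to.py -29 36 102 0.178 0
```

```text
t 4.4 turn [0.0005 0.0018 0.0001] shift(after turn) [-0.049 -0.001 -0.054] mm [-5.9 -0.2 -6.5] F [ 4.  -0.4 11.9] w 0.006 gf 6.1
t 4.8 turn [0.0004 0.0018 0.0001] shift(after turn) [-0.109 -0.001 -0.054] mm [-13.1  -0.1  -6.5] F [ 3.6  0.1 12.9] w 0.002 gf 6.2
```

```bash
python3 -m creep '[[0,0,0,0.02,0,0.001,1],[0,0,0,0.02,0,0,1],[0,0,0,0.02,0,0,1],[0,0,0,0.02,0,0,1],[0,0,0,0,0,0,1]]' >/dev/null; python3 to.py -29 36 102 0.178 0; python3 -m creep '[[0,0,0,0.02,0,0,1],[0,0,0,0.02,0,0,1],[0,0,0,0.02,0,0,1],[0,0,0,0,0,0,1]]'>/dev/null; python3 to.py -29 36 102 0.178 0
```

```text
t 5.3 turn [0.0004 0.0019 0.0001] shift(after turn) [-0.188 -0.001 -0.055] mm [-22.5  -0.1  -6.6] F [ 3.8 -1.2 13. ] w 0.007 gf 6.5
t 5.7 turn [0.0006 0.0024 0.0001] shift(after turn) [-0.244 -0.002 -0.054] mm [-29.3  -0.3  -6.5] F [ 6.9  0.6 11. ] w 0.006 gf 5.6
```

```bash
python3 -m creep '[[0,0,0,0.02,0,0,1],[0,0,0,0,0,0,1]]' >/dev/null; python3 to.py -29 36 102 0.178 0; python3 -m creep '[[0,0,0,0.02,0,0,1],[0,0,0,0,0,0,1]]'>/dev/null; python3 to.py -29 36 102 0.178 0;  python3 -m creep '[[0,0,0,0.01,0,0,1],[0,0,0,0.01,0,0,1],[0,0,0,0,0,0,1]]'>/dev/null; python3 to.py -29 36 102 0.178 0
```

```text
t 5.9 turn [0.0007 0.0025 0.0001] shift(after turn) [-0.263 -0.003 -0.054] mm [-31.6  -0.3  -6.5] F [ 7.2  0.5 11.2] w 0.006 gf 5.4
t 6.1 turn [0.0008 0.0025 0.0001] shift(after turn) [-0.283 -0.003 -0.054] mm [-34.   -0.4  -6.5] F [ 5.8  0.9 10.9] w 0.003 gf 5.4
t 6.4 turn [0.0009 0.0029 0.0001] shift(after turn) [-0.3   -0.004 -0.054] mm [-36.   -0.5  -6.5] F [8.6 1.7 8.9] w 0.007 gf 6.3
```

```bash
python3 -m creep '[[0,0,0,0.015,0,0,1],[0,0,0,0,0,0,1]]' >/dev/null; python3 to.py -29 64 102 0.178 0; python3 -m creep '[[0,0,0,-0.02,0,-0.03,1],[0,0,0,0,0,-0.15,1],[0,0,0,0,0,-0.3,1],[0,0,0,0,0,-0.25,0.5],[0,0,0,0,0,0,0.5]]'>/dev/null; python3 to.py -45 -25 120 0.159 0
python3 - <<'E'
from h import *
im,d=imaging.get_image('scene')
cv2.imwrite('pics/scene2.png',cv2.resize(im[140:220,140:245,::-1],None,fx=5.5,fy=5.5,interpolation=cv2.INTER_CUBIC))
E
```

```text
t 6.6 turn [0.001  0.0037 0.0002] shift(after turn) [-0.075 -0.004 -0.053] mm [-9.  -0.5 -6.3] F [12.8  2.4  6.8] w 0.003 gf 8.3
t 7.1 turn [0.0006 0.0015 0.    ] shift(after turn) [-0.819 -0.135  0.694] mm [-98.3 -16.2  83.3] F [ 1.1  0.  -0.1] w 0.131 gf 0.0
```

View pics/scene2.png

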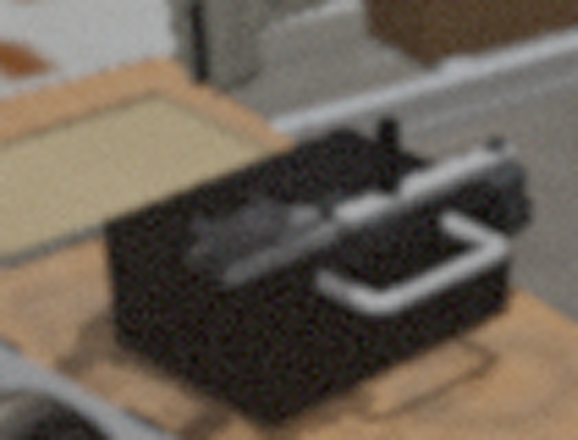

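The pad has moved away from the bar, to (240,225), and has sprung up. Now I'll straddle the post.

```bash
python3 -m creep '[[0,0,0,-0.2,-0.035,0,0.5],[0,0,0,-0.2,-0.035,0,0.5],[0,0,0,-0.2,-0.035,0,0.5],[0,0,0,-0.22,-0.03,0,0.5],[0,0,0,0,0,0,0.5]]' >/dev/null; python3 to.py -45 -25 120 0.159 0; python3 - <<'E'
from h import *
im,d=imaging.get_image('scene')
cv2.imwrite('pics/scene3.png',cv2.resize(im[110:220,140:245,::-1],None,fx=5.4,fy=5.4,interpolation=cv2.INTER_CUBIC))
E
```

```text
t 7.65 turn [-0.0005 -0.0007 -0.0006] shift(after turn) [0.014 0.009 0.651] mm [ 1.7  1.  78.2] F [0.5 0.3 0.1] w 0.499 gf 0.0
```

View pics/scene3.png

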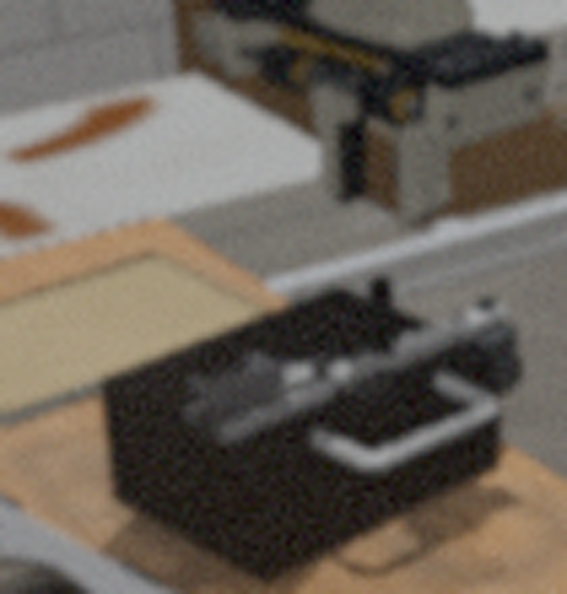

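The open fingers (345,190 and 420,215) straddle the post (380,290). I'll lower and grip lightly.

```bash
python3 -m creep '[[0,0,0,0.014,0.009,0.2,0.5],[0,0,0,0,0,0.2,0.5],[0,0,0,0,0,0.15,0.5],[0,0,0,0,0,0.1,0.5],[0,0,0,0,0,0,0.5]]' >/dev/null; python3 to.py -45 -25 120 0.159 0; python3 -m creep '[[0,0,0,0,0,0,0.95],[0,0,0,0,0,0,0.95],[0,0,0,0,0,0,0.95],[0,0,0,0,0,0,0.95],[0,0,0,0,0,0,0.95]]' 8; python3 to.py -45 -25 120 0.159 0;
```

```text
t 8.2 turn [-0.0005 -0.0014  0.0002] shift(after turn) [-0.027 -0.007  0.003] mm [-3.2 -0.8  0.4] F [ 1.1 -0.1  0.5] w 0.502 gf 0.0
time: 8.7
tool_pos: [0.4176, 0.3282, 0.2821]
ee_rot: [0.001, -0.078, 0.997, 0.003]
contact_force: [-2.5, 10.4, -1.9]
grip_width: 0.149
gripper_force: 8.0
t 8.7 turn [ 0.0017  0.0006 -0.0003] shift(after turn) [-0.017 -0.022  0.026] mm [-2.1 -2.6  3.1] F [-2.5 10.4 -1.9] w 0.149 gf 8.0
```

```bash
python3 -m creep '[[0,0,0.025,-0.002,0.052,0,0.95],[0,0,0.025,-0.002,0.052,0,0.95],[0,0,0.025,-0.002,0.052,0,0.95],[0,0,0.025,-0.002,0.052,0,0.95],[0,0,0,0,0,0,0.95]]' 15 >/dev/null; python3 to.py -20.3 -28.9 120 0.159 18
```

```text
t 9.2 turn [ 0.0004 -0.0001  0.    ] shift(after turn) [-0.023 -0.007  0.025] mm [-2.8 -0.9  3. ] F [-4.8  3.6  5.1] w 0.148 gf 15.0
```

```bash
python3 -m creep '[[0,0,0.025,-0.002,0.052,0,0.95],[0,0,0.025,-0.002,0.052,0,0.95],[0,0,0.025,-0.002,0.052,0,0.95],[0,0,0.025,-0.002,0.052,0,0.95],[0,0,0.025,-0.002,0.052,0,0.95],[0,0,0.025,-0.002,0.052,0,0.95],[0,0,0,0,0,0,0.95]]'  >/dev/null; python3 to.py 11.6 -48.4 120 0.159 45
```

```text
t 9.9 turn [ 0.0003 -0.0011  0.0002] shift(after turn) [-0.031  0.006  0.025] mm [-3.8  0.7  3. ] F [-8.9  6.7  6.6] w 0.146 gf 15.0
```

```bash
python3 -m creep '[[0,0,0.025,0.006,0.052,0,0.95],[0,0,0.025,0.004,0.052,0,0.95],[0,0,0.025,0.002,0.052,0,0.95],[0,0,0.025,0.002,0.052,0,0.95],[0,0,0.025,0.002,0.052,0,0.95],[0,0,0.025,0.002,0.052,0,0.95],[0,0,0,0,0,0,0.95]]'  >/dev/null; python3 to.py 31.1 -80.3 120 0.159 72
```

```text
t 10.6 turn [ 0.0008 -0.0006  0.0001] shift(after turn) [-0.045  0.022  0.025] mm [-5.4  2.6  3. ] F [-2.   5.9  3.6] w 0.148 gf 15.0
```

```bash
python3 -m creep '[[0,0,0.025,0.002,0.052,0,0.95],[0,0,0.025,0.002,0.052,0,0.95],[0,0,0.025,0.002,0.052,0,0.95],[0,0,0,0,0,0,0.95],[0,0,0,0,0,0,0.95]]'  >/dev/null; python3 to.py 34.8 -97.3 120 0.159 85.5
```

```text
t 11.1 turn [ 0.0008 -0.0006  0.0012] shift(after turn) [-0.045  0.024  0.026] mm [-5.5  2.8  3.1] F [-0.4  6.4  3.2] w 0.147 gf 15.0
```

```bash
python3 -m creep '[[0,0,0.025,0.002,0.052,0,0.95],[0,0,0,0,0,0,0.95],[0,0,0,0,0,0,0.6],[0,0,0,0,0,0,0.6],[0,0,0,0,0,0,0.6]]'  >/dev/null; python3 to.py 35 -105 120 0.159 90; python3 -m creep '[[0,0,0,0,0,-0.1,0.6],[0,0,0,0,0,-0.3,0.6],[0,0,0,0,0,-0.3,0.6],[0,0,0,0,0,0,0.6]]'  >/dev/null; python3 to.py -113 0 140 0.159 0
python3 - <<'E'
from h import *
im,d=imaging.get_image('top'); P=cloud('top',d)*1000;Z=P[...,2]
sub=np.zeros(Z.shape,bool);sub[195:235,155:190]=1
pad=P[(Z>97)&(Z<112)&sub];print(len(pad),np.median(pad,0))
cv2.imwrite('pics/top4.png',cv2.resize(im[150:255,120:220,::-1],None,fx=5.5,fy=5.5,interpolation=cv2.INTER_CUBIC))
E
```

```text
t 11.6 turn [-0.0003  0.0003  0.0004] shift(after turn) [-0.04   0.044  0.016] mm [-4.8  5.2  1.9] F [-0.2  0.1 -0.7] w 0.359 gf 0.0
t 12.0 turn [ 0.0037  0.0014 -0.4998] shift(after turn) [ 0.839 -1.28   0.61 ] mm [ 100.7 -153.6   73.2] F [ 0.7 -0.1  0.6] w 0.4 gf 0.0
145 [335.18631035 329.80181061 101.95450746]
```

View pics/top4.png

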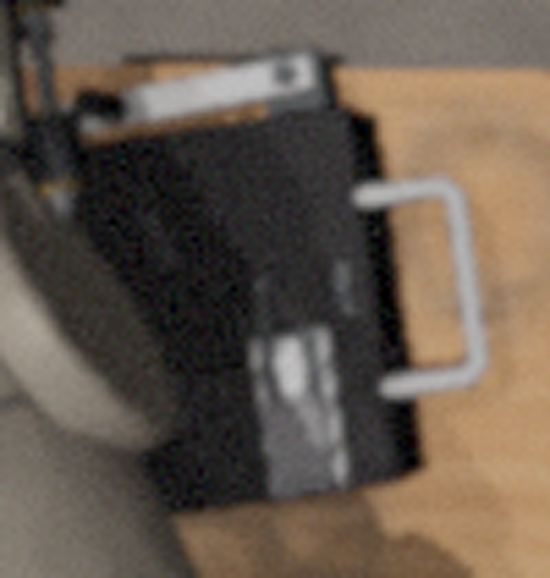

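The bar lies beside the lid and the catch is withdrawn. Now I'll turn back and go to the handle, seen at about (465,277).

```bash
python3 -m creep '[[0,0,-0.0455,0,0,-0.1,0.7],[0,0,-0.0455,0,0,0,0.7],[0,0,-0.0455,0,0,0,0.7],[0,0,-0.0455,0,0,0,0.7],[0,0,-0.0455,0,0,0,0.7],[0,0,-0.0455,0,0,0,0.7],[0,0,-0.0455,0,0,0,0.7],[0,0,-0.0455,0,0,0,0.7]]' >/dev/null;  python3 -m creep '[[0,0,-0.0455,0,0,0,0.7],[0,0,-0.0455,0,0,0,0.7],[0,0,-0.0450,0,0,0,0.7],[0,0,0,0.14,-0.21,0,0.7],[0,0,0,0.14,-0.21,0,0.7],[0,0,0,0.14,-0.21,0,0.7],[0,0,0,0.14,-0.21,0,0.7],[0,0,0,0.14,-0.21,0,0.7]]' >/dev/null; python3 -m creep '[[0,0,0,0.14,-0.21,0,0.7],[0,0,0,0,0,0,0.7]]' >/dev/null; python3 to.py -113 0 100 0.159 0
```

```text
t 13.85 turn [-0.0005 -0.001  -0.0004] shift(after turn) [-0.023 -0.001  0.983] mm [-2.800e+00 -1.000e-01  1.179e+02] F [-0.3  0.5 -0. ] w 0.3 gf 0.0
```

```bash
python3 -m creep '[[0,0,0,-0.02,0,0.25,0.7],[0,0,0,0,0,0.25,0.7],[0,0,0,0,0,0.25,0.7],[0,0,0,0,0,0.15,0.7],[0,0,0,0,0,0,0.7]]' >/dev/null; python3 to.py -113 0 75 0.159 0; python3 - <<'E'
from h import *
im,d=imaging.get_image('scene')
cv2.imwrite('pics/scene5.png',cv2.resize(im[125:220,140:245,::-1],None,fx=5.5,fy=5.5,interpolation=cv2.INTER_CUBIC))
E
```

```text
t 14.35 turn [-0.0004 -0.0018  0.0001] shift(after turn) [ 0.008 -0.019  0.273] mm [ 1.  -2.3 32.8] F [-0.6  0.6  0.6] w 0.299 gf 0.0
```

View pics/scene5.png

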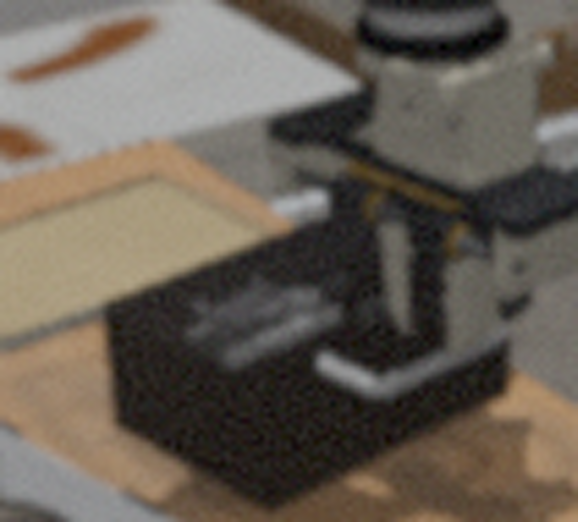

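The fingers (400,330 and 470,345) straddle the handle bar. I'll go down and grip.

```bash
python3 -m creep '[[0,0,0,0,-0.015,0.08,0.7],[0,0,0,0,0,0.08,0.7],[0,0,0,0,0,0,0.7]]' >/dev/null; python3 to.py -113 0 75 0.159 0;  python3 -m creep '[[0,0,0,0,0,0.1,0.7],[0,0,0,0,0,0,0.7],[0,0,0,0,0,0,1],[0,0,0,0,0,0,1],[0,0,0,0,0,0,1]]' 20 >/dev/null; python3 to.py -113 0 75 0.159 0
```

```text
t 14.7 turn [-0.0001 -0.0004 -0.    ] shift(after turn) [ 0.011 -0.002  0.128] mm [ 1.3 -0.2 15.4] F [-0.9  0.7 -0.2] w 0.297 gf 0.0
t 15.2 turn [ 0.002   0.0006 -0.0008] shift(after turn) [ 0.014 -0.02   0.04 ] mm [ 1.7 -2.4  4.8] F [-3.7 15.  -4.1] w 0.097 gf 20.0
```

```bash
python3 -c "
import numpy as np
a=np.deg2rad(np.arange(0,91,5)+1.57);r=.183/.12
for i in range(18): print(i*5+5,[0,0,0,0,round(r*(np.cos(a[i])-np.cos(a[i+1])),3),round(-r*(np.sin(a[i+1])-np.sin(a[i])),3),1])"
```

```text
5 [0, 0, 0, 0, np.float64(0.009), np.float64(-0.133), 1]
10 [0, 0, 0, 0, np.float64(0.021), np.float64(-0.131), 1]
15 [0, 0, 0, 0, np.float64(0.032), np.float64(-0.129), 1]
20 [0, 0, 0, 0, np.float64(0.043), np.float64(-0.126), 1]
25 [0, 0, 0, 0, np.float64(0.054), np.float64(-0.121), 1]
30 [0, 0, 0, 0, np.float64(0.065), np.float64(-0.116), 1]
35 [0, 0, 0, 0, np.float64(0.075), np.float64(-0.11), 1]
40 [0, 0, 0, 0, np.float64(0.084), np.float64(-0.103), 1]
45 [0, 0, 0, 0, np.float64(0.093), np.float64(-0.096), 1]
50 [0, 0, 0, 0, np.float64(0.101), np.float64(-0.087), 1]
55 [0, 0, 0, 0, np.float64(0.108), np.float64(-0.078), 1]
60 [0, 0, 0, 0, np.float64(0.114), np.float64(-0.068), 1]
65 [0, 0, 0, 0, np.float64(0.12), np.float64(-0.058), 1]
70 [0, 0, 0, 0, np.float64(0.124), np.float64(-0.048), 1]
75 [0, 0, 0, 0, np.float64(0.128), np.float64(-0.037), 1]
80 [0, 0, 0, 0, np.float64(0.131), np.float64(-0.025), 1]
85 [0, 0, 0, 0, np.float64(0.132), np.float64(-0.014), 1]
90 [0, 0, 0, 0, np.float64(0.133), np.float64(-0.002), 1]
```

```bash
python3 -m creep '[[0,0,0,0,0.02,0,1],[0,0,0,0,0.009,-0.133,1],[0,0,0,0,0.021,-0.131,1],[0,0,0,0,0.032,-0.129,1],[0,0,0,0,0.043,-0.126,1],[0,0,0,0,0,0,1]]' 25 >/dev/null; python3 to.py -100.2 0 137.3 0.159 0
```

```text
t 15.8 turn [0.0004 0.0006 0.0002] shift(after turn) [ 0.012 -0.027  0.047] mm [ 1.5 -3.2  5.6] F [-0.1  2.7 -2.4] w 0.101 gf 25.0
```

```bash
python3 -m creep '[[0,0,0,0,0.054,-0.121,1],[0,0,0,0,0.065,-0.116,1],[0,0,0,0,0.075,-0.11,1],[0,0,0,0,0.084,-0.103,1],[0,0,0,0,0.093,-0.096,1],[0,0,0,0,0,0,1]]' >/dev/null; python3 to.py -55.8 0 202.9 0.159 0; python3 -m creep '[[0,0,0,0,0.101,-0.087,1],[0,0,0,0,0.108,-0.078,1],[0,0,0,0,0.114,-0.068,1],[0,0,0,0,0.12,-0.058,1],[0,0,0,0,0.124,-0.048,1],[0,0,0,0,0,0,1]]' >/dev/null; python3 to.py 12 0 243.6 0.159 0
```

```text
t 16.4 turn [-0.0012  0.0003  0.0003] shift(after turn) [ 0.012 -0.015  0.045] mm [ 1.5 -1.8  5.4] F [ -2.3 -10.1  10.4] w 0.101 gf 25.0
t 17.0 turn [-0.0002  0.0006  0.0003] shift(after turn) [ 0.009 -0.025  0.055] mm [ 1.1 -2.9  6.6] F [-7.  -5.7 20.3] w 0.098 gf 25.0
```

```bash
python3 -m creep '[[0,0,0,0,0.128,-0.055,1],[0,0,0,0,0.131,-0.03,1],[0,0,0,0,0.132,-0.014,1],[0,0,0,0,0,0,1],[0,0,0,0,0,0,1]]' >/dev/null; python3 to.py 59.1 0 252.7 0.159 0; python3 -m creep '[[0,0,0,0,0,0,0.7],[0,0,0,0,0,0,0.7],[0,0,0,0,0,0,0.7]]' >/dev/null;python3 to.py 59.1 0 252.7 0.159 0; python3 -m creep '[[0,0,0,0,0,-0.1,0.7],[0,0,0,0,0,-0.2,0.7],[0,0,0,0,0,-0.3,0.7],[0,0,0,0,0,-0.3,0.7],[0,0,0,0,0,0,0.7],[0,0,0,0,0,0,0.7]]' >/dev/null;python3 to.py 59.1 0 252.7 0.159 0;  python3 - <<'E'
from h import *
im,d=imaging.get_image('scene')
cv2.imwrite('pics/scene6.png',cv2.resize(im[90:220,130:255,::-1],None,fx=4.6,fy=4.6,interpolation=cv2.INTER_CUBIC))
for n in('top','scene'):
    im,d=imaging.get_image(n);P=cloud(n,d)
    from fit import W
    C=R.from_euler('z',-1.72715).apply(P.reshape(-1,3)-[.38833,.36651,0])*1e3
    k=(abs(C[:,1])<85)&(abs(C[:,0])<150)&(C[:,2]>110)&(C[:,2]<262); q=C[k]
    for z in range(110,262,20):
        s=q[(q[:,2]>=z)&(q[:,2]<z+20)]
        if len(s): print(n,z,len(s),np.percentile(s[:,0],[5,50,95]).round())
E
```

```text
t 17.5 turn [0.0004 0.0002 0.0003] shift(after turn) [ 0.011 -0.025  0.06 ] mm [ 1.3 -3.   7.2] F [-2.1  1.6  4.7] w 0.097 gf 25.0
t 17.8 turn [-0.0002 -0.0001 -0.0001] shift(after turn) [ 0.015 -0.019  0.053] mm [ 1.8 -2.3  6.4] F [ 0.  -0.3 -0.5] w 0.282 gf 0.0
t 18.4 turn [ 0.0004  0.0007 -0.    ] shift(after turn) [ 0.012 -0.021  0.967] mm [  1.4  -2.5 116. ] F [-0.1  0.3 -0.3] w 0.297 gf 0.0
top 110 62 [66. 68. 68.]
top 130 49 [64. 65. 67.]
top 150 58 [63. 64. 65.]
top 170 166 [61. 80. 93.]
top 190 155 [59. 61. 68.]
top 210 38 [58. 63. 67.]
top 230 12 [55. 57. 61.]
top 250 21 [56. 59. 63.]
scene 110 250 [68. 71. 74.]
scene 130 255 [66. 69. 73.]
scene 150 263 [64. 68. 71.]
scene 170 281 [63. 66. 71.]
scene 190 289 [61. 64. 67.]
scene 210 95 [61. 65. 71.]
scene 230 53 [58. 61. 65.]
scene 250 79 [55. 59. 64.]
```

View pics/scene6.png

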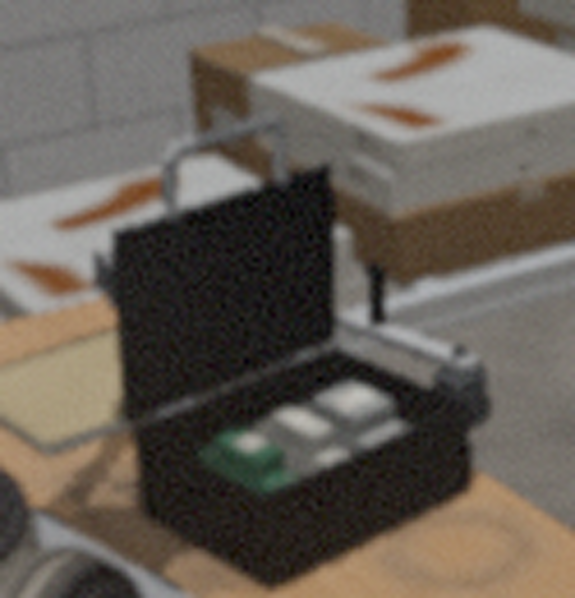

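The lid stands at about 85°, the bar is clear beside the case and the gripper is free above the handle (225,135). Handing in.

```bash
python3 -c "
from plant import workorder
print(workorder.hand_in())"
```

```text
the job is handed in; nothing more can be done
None
```

The case is open: the catch is withdrawn, the bar is swung clear beside the lid, the lid stands at about 85° and the gripper is clear. I handed the job in after about 18.5 s; the hand-in call gave no verdict.

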